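# Pack the carton snug in the holding fixture with spacer plates

### The job

The soap carton sits loose in the blue holding fixture. Take brass spacer plates one at a time, stand each on the bed in front of the gap between the carton and the orange spring pad, and push it lengthwise fully home against the back stop, until the pack feels snug, that is until a plate has had to push the pad back; then stop. Leave the spare plates where they stand, leave the carton in its place, and do not disturb the jar, the small weight or the beaker.

Things in the scene. Friction and masses are not known exactly. Their poses are not given: they have to be found in the camera images.
- fixture: fixed bench fixture: aluminium bed 6 mm thick, blue side fence, blue back stop, orange spring pad. Origin on the underside at the mouth of the gap, in line with the carton's right face; x = push direction, y = left (to carton and fence), z up. Bed spans x -92..92, y -110..136 mm; the part x < 0 is open, for setting plates down
- gap_mouth (a point): same axes, same spot, on the bed's top. Carton lies at x 8..70, right face within 1.5 mm of y = 0. The pad is to the right; its place varies and is not told: gap 12 to 28 mm, so two or three plates make it snug. Pad face slopes back by 14 mm from x = 36 to x = 0 as a funnel; carton and pad tops 34 mm over the bed
- back_stop (a point): point on the back stop's face, 70 mm along x from the gap's mouth, on the bed. Plates go in side by side, length along x, the first next to the carton, the next to its right. A plate that is home has its centre at x = 34 mm and its near end at x = -2 mm from the mouth
- pad (a joint): travel of the orange spring pad, m: 0 at rest, grows as it is pushed back to the right, away from the carton (limit 0.015). Spring: about 4 N at the start, plus 400 N/m; pushing a plate in against it takes 4 to 10 N, a loose plate about 1 N. Red pin ends come out behind the blue block as it moves. Snug = pushed back by 0.8 to 13 mm
- spacer_1_mid (a point): brass spacer plate with rounded ends, 72 long (x) x 10 thick (y) x 28 mm high (z), 0.10 kg, standing on its long edge; this point is its centre, 14 mm over its lower edge. All four plates are alike
- spacer_2_mid (a point): brass spacer plate with rounded ends, 72 long (x) x 10 thick (y) x 28 mm high (z), 0.10 kg, standing on its long edge; this point is its centre, 14 mm over its lower edge. All four plates are alike
- spacer_3_mid (a point): brass spacer plate with rounded ends, 72 long (x) x 10 thick (y) x 28 mm high (z), 0.10 kg, standing on its long edge; this point is its centre, 14 mm over its lower edge. All four plates are alike
- spacer_4_mid (a point): brass spacer plate with rounded ends, 72 long (x) x 10 thick (y) x 28 mm high (z), 0.10 kg, standing on its long edge; this point is its centre, 14 mm over its lower edge. All four plates are alike
- carton_mid (a point): soap carton 115 (x of this point, along the fixture's y) x 62 x 34 mm, lying loose on the bed against fence and back stop; point 17 mm over its underside
- jar: sample jar with red lid, 50 mm diameter, 65 mm high, bystander; origin at the centre of its underside
- weight: small metal calibration weight, 22 mm diameter, 32 mm high, bystander; origin at the centre of its underside
- beaker: small glass beaker, 54 mm diameter, 69 mm high, standing to the right of the fixture, bystander; origin at the centre of its underside

How it is judged (in metres and radians):
On the way, in this order (a step that is already met when the one before it is completed fails the run):
1. a first plate is home in the gap, and the pad is still at rest (((x of spacer_1_mid in the frame of fixture between 0.03 and 0.039 m and y of spacer_1_mid in the frame of fixture between -0.045 and 0 m and z of spacer_1_mid in the frame of fixture below 0.0235 m and angle between spacer_1_mid's own z axis and vertical below 0.12 rad) or (x of spacer_2_mid in the frame of fixture between 0.03 and 0.039 m and y of spacer_2_mid in the frame of fixture between -0.045 and 0 m and z of spacer_2_mid in the frame of fixture below 0.0235 m and angle between spacer_2_mid's own z axis and vertical below 0.12 rad) or (x of spacer_3_mid in the frame of fixture between 0.03 and 0.039 m and y of spacer_3_mid in the frame of fixture between -0.045 and 0 m and z of spacer_3_mid in the frame of fixture below 0.0235 m and angle between spacer_3_mid's own z axis and vertical below 0.12 rad) or (x of spacer_4_mid in the frame of fixture between 0.03 and 0.039 m and y of spacer_4_mid in the frame of fixture between -0.045 and 0 m and z of spacer_4_mid in the frame of fixture below 0.0235 m and angle between spacer_4_mid's own z axis and vertical below 0.12 rad)) and value of joint pad below 0.0005 m), for 0.2 s.
2. a further plate has gone in and the pad is pushed back (((x of spacer_1_mid in the frame of fixture between 0.03 and 0.039 m and y of spacer_1_mid in the frame of fixture between -0.045 and 0 m and z of spacer_1_mid in the frame of fixture below 0.0235 m and angle between spacer_1_mid's own z axis and vertical below 0.12 rad) or (x of spacer_2_mid in the frame of fixture between 0.03 and 0.039 m and y of spacer_2_mid in the frame of fixture between -0.045 and 0 m and z of spacer_2_mid in the frame of fixture below 0.0235 m and angle between spacer_2_mid's own z axis and vertical below 0.12 rad) or (x of spacer_3_mid in the frame of fixture between 0.03 and 0.039 m and y of spacer_3_mid in the frame of fixture between -0.045 and 0 m and z of spacer_3_mid in the frame of fixture below 0.0235 m and angle between spacer_3_mid's own z axis and vertical below 0.12 rad) or (x of spacer_4_mid in the frame of fixture between 0.03 and 0.039 m and y of spacer_4_mid in the frame of fixture between -0.045 and 0 m and z of spacer_4_mid in the frame of fixture below 0.0235 m and angle between spacer_4_mid's own z axis and vertical below 0.12 rad)) and value of joint pad above 0.0008 m), for 0.2 s.
At the end, for the whole second after the job is handed in: Pad pushed back 0.8 to 13 mm. Each plate is either home in the gap (within 4 mm of the back stop, upright within 0.12 rad, on the bed) or within 30 mm of where it stood at the start. Carton flat and within 15 mm of its start (all of step 2 and value of joint pad below 0.013 m and ((x of spacer_1_mid in the frame of fixture between 0.03 and 0.039 m and y of spacer_1_mid in the frame of fixture between -0.045 and 0 m and z of spacer_1_mid in the frame of fixture below 0.0235 m and angle between spacer_1_mid's own z axis and vertical below 0.12 rad) or distance of spacer_1_mid from where it was at the start of the episode below 0.03 m) and ((x of spacer_2_mid in the frame of fixture between 0.03 and 0.039 m and y of spacer_2_mid in the frame of fixture between -0.045 and 0 m and z of spacer_2_mid in the frame of fixture below 0.0235 m and angle between spacer_2_mid's own z axis and vertical below 0.12 rad) or distance of spacer_2_mid from where it was at the start of the episode below 0.03 m) and ((x of spacer_3_mid in the frame of fixture between 0.03 and 0.039 m and y of spacer_3_mid in the frame of fixture between -0.045 and 0 m and z of spacer_3_mid in the frame of fixture below 0.0235 m and angle between spacer_3_mid's own z axis and vertical below 0.12 rad) or distance of spacer_3_mid from where it was at the start of the episode below 0.03 m) and ((x of spacer_4_mid in the frame of fixture between 0.03 and 0.039 m and y of spacer_4_mid in the frame of fixture between -0.045 and 0 m and z of spacer_4_mid in the frame of fixture below 0.0235 m and angle between spacer_4_mid's own z axis and vertical below 0.12 rad) or distance of spacer_4_mid from where it was at the start of the episode below 0.03 m) and distance of carton_mid from where it was at the start of the episode below 0.015 m and angle between carton_mid's own z axis and vertical below 0.1 rad); the robot touches nothing.
It fails at once if the jar is shoved more than 30 mm or tipped over (distance of jar from where it was at the start of the episode above 0.03 m or angle between jar's own z axis and vertical above 0.5 rad).
It fails at once if the weight is shoved more than 30 mm or tipped over (distance of weight from where it was at the start of the episode above 0.03 m or angle between weight's own z axis and vertical above 0.5 rad).
It fails at once if the beaker is shoved more than 30 mm or tipped over (distance of beaker from where it was at the start of the episode above 0.03 m or angle between beaker's own z axis and vertical above 0.5 rad).
It fails at once if the carton is dragged or lifted more than 20 mm (distance of carton_mid from where it was at the start of the episode above 0.02 m).
It fails at once if two plates are under way at once (moved more than 50 mm from their places and not yet half into the gap) (((distance of spacer_1_mid from where it was at the start of the episode above 0.05 m and x of spacer_1_mid in the frame of fixture below 0.015 m) and (distance of spacer_2_mid from where it was at the start of the episode above 0.05 m and x of spacer_2_mid in the frame of fixture below 0.015 m)) or ((distance of spacer_1_mid from where it was at the start of the episode above 0.05 m and x of spacer_1_mid in the frame of fixture below 0.015 m) and (distance of spacer_3_mid from where it was at the start of the episode above 0.05 m and x of spacer_3_mid in the frame of fixture below 0.015 m)) or ((distance of spacer_1_mid from where it was at the start of the episode above 0.05 m and x of spacer_1_mid in the frame of fixture below 0.015 m) and (distance of spacer_4_mid from where it was at the start of the episode above 0.05 m and x of spacer_4_mid in the frame of fixture below 0.015 m)) or ((distance of spacer_2_mid from where it was at the start of the episode above 0.05 m and x of spacer_2_mid in the frame of fixture below 0.015 m) and (distance of spacer_3_mid from where it was at the start of the episode above 0.05 m and x of spacer_3_mid in the frame of fixture below 0.015 m)) or ((distance of spacer_2_mid from where it was at the start of the episode above 0.05 m and x of spacer_2_mid in the frame of fixture below 0.015 m) and (distance of spacer_4_mid from where it was at the start of the episode above 0.05 m and x of spacer_4_mid in the frame of fixture below 0.015 m)) or ((distance of spacer_3_mid from where it was at the start of the episode above 0.05 m and x of spacer_3_mid in the frame of fixture below 0.015 m) and (distance of spacer_4_mid from where it was at the start of the episode above 0.05 m and x of spacer_4_mid in the frame of fixture below 0.015 m))).
It also fails if it takes over 72 s, if anything falls off the work surface, if the arm or the gripper's body presses on something with over 40 N, if the wrist force passes 120 N, or if a joint passes its speed limit or range.

### The arm

A 7-joint arm with a two-finger parallel gripper is mounted at the origin on a cart in front of the work surface, level with it; the furniture and walls round the work are solid. World frame = base frame: x ahead of the robot, y to its left, z up, the work surface at z = 0. Lengths are in mm, angles in rad, forces in N, time in s.
With the tool pointing down it reaches from about 400 to 875 mm from the base axis. Payload 4.4 kg.
Tool frame: the origin (TCP) lies at the very end of the fingers, on their centre line; the grasp point (between the pads) lies 19 mm behind it; z points along the fingers, y is the line along which they close (so a half turn about z gives the same grasp; the last joint's range is limited). The gripper opens to 85 mm and grips with 20 to 120 N. Pads are 22 mm wide; open, the fingers measure 114 mm over their backs; the gripper's body (76 mm by 85 mm) begins 54 mm behind the grasp point. The pads swing forward as they close: fully open they stand 13 mm farther back than shut.
Start: joints at [1.109, 0.628, 0.038, 1.517, -0.027, 0.996, -0.02], TCP at [250.633, -599.751, 231.313] pointing down, gripper open.
Joint ranges: [-3.06, 3.06], [-0.37, 2.12], [-1.25, 1.32], [0.18, 2.47], [-1.1, 4.24], [0.23, 1.98], [-2.94, 2.94]. Speed limits (rad/s): [2.57, 2.57, 3.14, 3.14, 3.14, 3.14, 3.14].

### API

Orientations are given as [roll, pitch, yaw] about the fixed x, y, z axes, in that order (R = Rz(yaw) Ry(pitch) Rx(roll)).
In Python, from cell import sensors, get_image, camera_params, order gives the robot as it stands.
- The arm moves only by the shell command python3 -m inch 'ROWS' [OPENING]. ROWS is JSON, a list that holds one entry, the list of rows, each a list of 4 numbers: the shift along the tool's x, y, z in cm, then the turn about the tool's z in degrees. A call has 1 to 8 rows; each row is the pose to reach, as a shift and turn from the pose commanded when the call began, along the tool's axes at that moment; what a row does not reach only later rows make up. A row lasts 1/12 s, in which the tool goes at most 41.7 mm and 7.16 degrees, less where a joint would pass 70% of its speed; a pose out of reach is approached as far as the arm can. A call with a gripper value outside its range is refused whole. OPENING is the finger opening in cm, from 0 to 8.54, set as the call begins (- or left out, the last holds). The fingers move at their own pace and stop on an object; the grip force is fixed at half the most. Time passes only in rows, so rows that repeat a pose let the fingers close. It gives the time, the measured TCP pose, the force, the opening and the grip force at its end, in the units of the state.
- sensors.read_state(): the state, without advancing time (a new reading comes with each control period).
- get_image(name): name is "side" or "top"; returns the picture (420x560x3 uint8, blue, green, red); there is no depth.
- camera_params(name): a dict with "mtx" (3x3 intrinsics, pixels), "rvec" (rotation vector, rad) and "tvec" (3), from world to camera coordinates, as OpenCV has them. Camera axes: x right, y down, z forward; pixel columns grow to the right and rows downward; lengths in mm; the calibration is good to about 2 mm. A picture is of the moment at which its call begins. camera_params takes no time and is no camera call.
- order.finish_job(): hands the job in; it is judged then, once.
The state is a dict: "clock": time; "qpos": joint angles; "qd": joint speeds; "tau": joint torques, N m; "eef_pos": TCP position; "tool_rot": TCP orientation; "force": force on the tool from outside, world axes, zero at the start; "torque": the same for the moment, N m; "width": finger opening in mm; "gripper_force": force on a finger pad.
Only numpy, scipy, OpenCV 4.12 (cv2) and the standard library are available. Lean on these libraries where they do the work, as an engineer would, in place of code of your own. Each camera call takes 0.05 s, during which the arm holds its last target. There are 200 camera calls.

## Working session

There is one attempt and no reset: what is moved stays moved. The work goes in short steps, Python scripts to look and compute and a shell command to move; the robot and the scene stay as the last step left them, time stands still between calls to the robot, and variables do not carry over. Pictures are saved under pics/ and viewed, at most 10 in all, crops included, and the job is handed in when it is done.

```bash
ls; mkdir -p pics
python3 - <<'E'
from cell import sensors,get_image,camera_params
import cv2
s=sensors.read_state();print(s)
for n in("top","side"):
    cv2.imwrite(f"pics/{n}0.png",get_image(n));print(n,camera_params(n))
E
```

```text
pics
{'clock': 0.0, 'qpos': array([ 1.10917024,  0.62933402,  0.03839026,  1.51837881, -0.02701874,
        0.99626189, -0.02002712]), 'qd': array([-0.00129116, -0.00088825,  0.00015261, -0.00075391,  0.00087505,
       -0.0001762 ,  0.0010839 ]), 'tau': array([ 1.25060167e-03, -5.63400543e+01,  1.22632999e+00, -1.93448961e+01,
        1.08497031e-02,  1.04764543e-02, -3.39230144e-05]), 'eef_pos': array([ 250.442269  , -599.14557072,  230.39250739]), 'tool_rot': array([-3.13972642e+00, -2.20160497e-05,  3.95830317e-01]), 'force': array([ 0.72300059, -0.24077238, -1.16044299]), 'torque': array([-0.05133327,  0.01948684, -0.02075043]), 'gripper_force': 0.0, 'width': 85.50868731828079}
top {'mtx': array([[436.02636676,   0.        , 282.79433615],
       [  0.        , 436.02636676, 216.80419899],
       [  0.        ,   0.        ,   1.        ]]), 'rvec': array([ 2.15434885, -2.13532378,  0.14969855]), 'tvec': array([  11.83316153,  538.13441902, 1094.11146238])}
side {'mtx': array([[444.28112145,   0.        , 274.75286066],
       [  0.        , 444.28112145, 197.4373795 ],
       [  0.        ,   0.        ,   1.        ]]), 'rvec': array([ 0.44808341, -2.47927044,  1.58590444]), 'tvec': array([483.68222477, 135.5076114 , 911.57954668])}
```

View pics/top0.png

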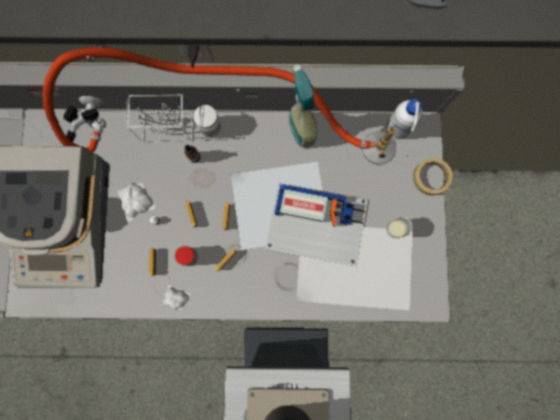

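View pics/side0.png

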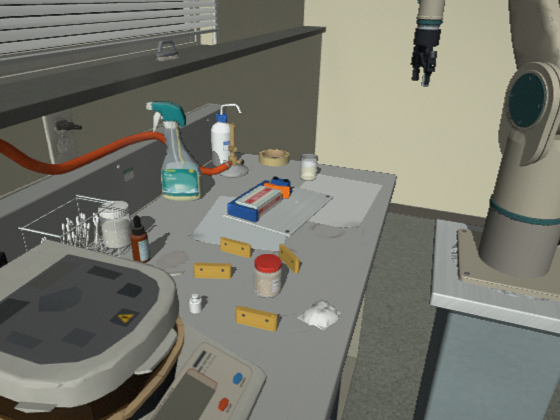

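```bash
cat > h.py <<'E'
import cv2,numpy as np
from cell import sensors,get_image,camera_params
def ray(n,uv):
    c=camera_params(n);R=cv2.Rodrigues(c["rvec"])[0];C=-R.T@c["tvec"]
    p=cv2.undistortPoints(np.array(uv,float).reshape(-1,1,2),c["mtx"],None).reshape(-1,2)
    return C,(np.c_[p,np.ones(len(p))]@R)
def onz(n,uv,z):
    C,d=ray(n,uv);return C+d*((z-C[2])/d[:,2])[:,None]
def proj(n,P):
    c=camera_params(n);return cv2.projectPoints(np.array(P,float).reshape(-1,1,3),c["rvec"],c["tvec"],c["mtx"],None)[0].reshape(-1,2)
def blobs(im,lo,hi,amin=30):
    m=cv2.inRange(cv2.cvtColor(im,cv2.COLOR_BGR2HSV),lo,hi)
    return [c for c in cv2.findContours(m,cv2.RETR_EXTERNAL,cv2.CHAIN_APPROX_NONE)[0] if cv2.contourArea(c)>amin]
def crop(im,x,y,w,h,k,name):
    cv2.imwrite(name,cv2.resize(im[y:y+h,x:x+w],None,fx=k,fy=k,interpolation=cv2.INTER_CUBIC))
E
python3 - <<'E'
from h import *
t=get_image("top")
print("cam",ray("top",[[280,210]])[0])
hsv=cv2.cvtColor(t,cv2.COLOR_BGR2HSV)
for p in [(191,214),(226,216),(227,260),(152,262),(336,210),(345,214),(185,256)]: print(p,hsv[p[1],p[0]])
for c in blobs(t,(12,120,70),(30,255,255)):
    M=cv2.moments(c);u=(M['m10']/M['m00'],M['m01']/M['m00'])
    if not(170<u[1]<310 and 110<u[0]<400):continue
    W=onz("top",c.reshape(-1,2),14)[:,:2].astype(np.float32)
    r=cv2.minAreaRect(W);d=cv2.fitLine(W,cv2.DIST_L2,0,.01,.01).ravel()
    print(np.round(u,1),"mid",onz("top",[u],14)[0].round(),[np.round(x) for x in r[:2]],"yaw",np.degrees(np.arctan2(d[1],d[0])).round(1))
for c in blobs(t,(0,150,80),(6,255,255))+blobs(t,(174,150,80),(180,255,255)):
    M=cv2.moments(c);u=(M['m10']/M['m00'],M['m01']/M['m00']);print("red",np.round(u),onz("top",[u],60)[0].round())
print("weight",onz("top",[(155,220)],16),"beaker",onz("top",[(398,228)],40))
crop(t,255,175,130,95,6,"pics/fix0.png")
E
```

```text
cam [ 375.82440917   10.99858703 1159.93258998]
(191, 214) [ 20 169 164]
(226, 216) [ 20 173 161]
(227, 260) [ 18 149 125]
(152, 262) [ 20 174 148]
(336, 210) [  6  44 110]
(345, 214) [109 191 116]
(185, 256) [  2 206 182]
[224.9 259.7] mid [427. 167.  14.] [array([427., 168.]), array([12., 66.])] yaw -42.1
[151.5 261.5] mid [420. 360.  14.] [array([420., 360.]), array([65., 11.])] yaw 2.2
[225.7 215.8] mid [543. 168.  14.] [array([544., 168.]), array([11., 67.])] yaw -3.9
[190.6 213.4] mid [549. 262.  14.] [array([549., 262.]), array([67., 11.])] yaw 19.3
red [185. 255.] [435. 263.  60.]
red [ 55. 128.] [767. 619.  60.]
red [326. 113.] [812. -96.  60.]
weight [[529.82539162 355.4085684   16.        ]] beaker [[ 511.16768246 -281.24928028   40.        ]]
```

View pics/fix0.png

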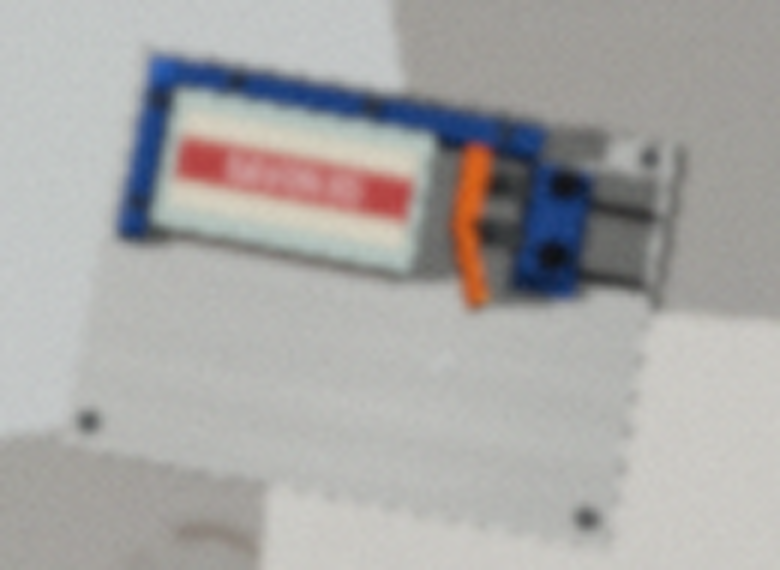

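The close view shows the fixture with the carton's right face from about crop (437,137) to (412,272), and the pad's bend at (457,215). The gap is roughly 15 mm. Next I'll fit the fixture frame.

```bash
cat >> h.py <<'E'
def delta(x,y,z,yaw):
    s=sensors.read_state();p=s["eef_pos"];a=s["tool_rot"][2]
    dx,dy=x-p[0],y-p[1]
    t=-(np.degrees(np.radians(yaw)-a));t=(t+90)%180-90
    print("shift cm",np.round(np.array([np.cos(a)*dx+np.sin(a)*dy,np.sin(a)*dx-np.cos(a)*dy,p[2]-z])/10,2),"turn",round(t,1),"clock",s["clock"])
def fix(fx,fy):
    O,a=np.load("f.npy")[:2],np.load("f.npy")[2]
    return O+np.array([np.cos(a)*fx-np.sin(a)*fy,np.sin(a)*fx+np.cos(a)*fy])
E
python3 - <<'E'
from h import *
px=[(75,440),(605,540),(680,148),(412,272),(437,137),(152,228),(178,85)]
F=np.array([(-92,136),(-92,-110),(92,-110),(8,0),(70,0),(8,115),(70,115)],float)
z=[6,6,6,40,40,40,40]
W=np.array([onz("top",[(255+(a+.5)/6-.5,175+(b+.5)/6-.5)],h)[0][:2] for (a,b),h in zip(px,z)])
A,B=F-F.mean(0),W-W.mean(0)
th=np.arctan2((A[:,0]*B[:,1]-A[:,1]*B[:,0]).sum(),(A*B).sum())
R=np.array([[np.cos(th),-np.sin(th)],[np.sin(th),np.cos(th)]])
O=W.mean(0)-R@F.mean(0);np.save("f.npy",[*O,th])
print("O",O.round(1),"yaw",np.degrees(th).round(1));print(np.c_[F,(W-O)@R].round(1))
for q in [(465,150),(457,215),(470,302)]:
    w=onz("top",[(255+(q[0]+.5)/6-.5,175+(q[1]+.5)/6-.5)],40)[0][:2];print("pad",((w-O)@R).round(1))
a=np.radians(-3.9);delta(544-22*np.cos(a),168-22*np.sin(a),90,-3.9)
E
```

```text
O [523.1 -87.4] yaw -10.2
[[ -92.   136.   -88.5  131.4]
 [ -92.  -110.   -88.5 -105.3]
 [  92.  -110.    90.1 -110. ]
 [   8.     0.     7.5    0.4]
 [  70.     0.    68.    -0. ]
 [   8.   115.     5.6  114.4]
 [  70.   115.    69.8  115. ]]
pad [ 64.5 -13. ]
pad [ 35.7 -14.4]
pad [ -0.7 -26.4]
shift cm [ 54.7  -60.47  14.06] turn 26.6 clock 0.15
```

```bash
python3 -m inch '[[[22,-24.2,2,0],[22,-24.2,2,0],[22,-24.2,2,0],[22,-24.2,2,0],[22,-24.2,2,0],[22,-24.2,2,0],[22,-24.2,2,0],[22,-24.2,2,0]]]' 4
python3 -m inch '[[[22,-24.2,2,0],[22,-24.2,2,0],[22,-24.2,2,0],[22,-24.2,2,0],[22,-24.2,2,0],[22,-24.2,2,0],[22,-24.2,2,0],[22,-24.2,2,0]]]'
python3 - <<'E'
from h import *
a=np.radians(-3.9);delta(544-22*np.cos(a),168-22*np.sin(a),90,-3.9)
E
```

```text
clock: 0.82
eef_pos: [360.7, -288.7, 211.2]
tool_rot: [-3.141, -0.0, 0.397]
force: [0.2, -0.1, -0.9]
width: 40.0
gripper_force: 0.0
clock: 1.48
eef_pos: [470.5, 19.6, 191.2]
tool_rot: [-3.141, -0.001, 0.397]
force: [0.3, -0.5, 1.1]
width: 39.9
gripper_force: 0.0
shift cm [ 10.55 -11.83  10.12] turn 26.7 clock 1.4833
```

```bash
python3 -m inch '[[[10.5,-11.8,10,26.7],[10.5,-11.8,10,26.7],[10.5,-11.8,10,26.7],[10.5,-11.8,10,26.7],[10.5,-11.8,10,26.7],[10.5,-11.8,10,26.7],[10.5,-11.8,10,26.7]]]'
python3 - <<'E'
from h import *
t=get_image("top");s=get_image("side")
a=np.radians(-3.9);x,y=544-22*np.cos(a),168-22*np.sin(a);delta(x,y,6,-3.9)
crop(t,180,170,100,75,4,"pics/_t.png");crop(s,160,170,100,75,4,"pics/_s.png")
cv2.imwrite("pics/a1.png",np.hstack([cv2.imread("pics/_t.png"),cv2.imread("pics/_s.png")]))
E
```

```text
clock: 2.07
eef_pos: [520.7, 166.8, 90.2]
tool_rot: [3.141, 0.002, -0.067]
force: [0.9, -1.3, 0.3]
width: 40.1
gripper_force: 0.0
shift cm [ 0.04 -0.51  8.56] turn -0.2 clock 2.1667
```

View pics/a1.png

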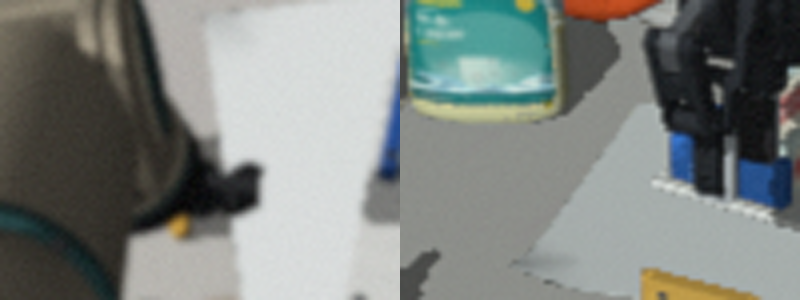

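Top view is hidden by the arm; the side view shows the fingers above the plate. I'll descend and grip.

```bash
python3 -m inch '[[[0,-0.4,3,0],[0,-0.4,5.5,0],[0,-0.4,7.5,0],[0,-0.4,8.5,0],[0,-0.4,8.5,0],[0,-0.4,8.5,0]]]'
python3 -c "
from h import *
delta(522,169.5,5,-3.9)"
python3 -m inch '[[[0,0,0,0],[0,0,0,0],[0,0,0,0],[0,0,0,0],[0,0,0,0],[0,0,0,0]]]' 0.5
python3 -m inch '[[[0,0,-2,0],[0,0,-5,0],[0,0,-5,0],[0,0,-5,0]]]'
python3 - <<'E'
from h import *
p=fix(-70,-6);print(fix(34,0));delta(*p,90,np.degrees(np.load("f.npy")[2]))
E
```

```text
clock: 2.67
eef_pos: [522.1, 168.7, 7.0]
tool_rot: [3.141, -0.0, -0.072]
force: [0.4, -0.6, 0.1]
width: 40.0
gripper_force: 0.0
shift cm [-0.02 -0.08  0.2 ] turn -0.2 clock 2.6667
clock: 3.17
eef_pos: [522.7, 170.0, 7.8]
tool_rot: [-3.141, -0.002, -0.07]
force: [-0.1, -1.7, 7.3]
width: 8.6
gripper_force: 59.2
clock: 3.5
eef_pos: [523.1, 170.4, 58.2]
tool_rot: [-3.14, -0.004, -0.07]
force: [-1.0, 0.8, -2.0]
width: 8.3
gripper_force: 58.6
[556.56198783 -93.42580001]
shift cm [-5.22 25.56 -3.18] turn 6.2 clock 3.5
```

```bash
python3 -m inch '[[[-1.5,2,-3,0],[-5.4,10,-3,3],[-5.4,25.6,-3,6.2],[-5.4,25.6,-3,6.2],[-5.4,25.6,-3,6.2],[-5.4,25.6,-3,6.2],[-5.4,25.6,-3,6.2],[-5.4,25.6,-3,6.2]]]'
python3 - <<'E'
from h import *
t=get_image("top");s=get_image("side")
delta(*fix(-72,-7),16,np.degrees(np.load("f.npy")[2]))
crop(t,255,175,100,100,4,"pics/_t.png");crop(s,210,150,100,100,4,"pics/_s.png")
cv2.imwrite("pics/a2.png",np.hstack([cv2.imread("pics/_t.png"),cv2.imread("pics/_s.png")]))
E
```

```text
clock: 4.17
eef_pos: [447.3, -90.1, 85.9]
tool_rot: [3.137, 0.001, -0.191]
force: [-0.7, -0.4, -0.8]
width: 8.7
gripper_force: 58.8
shift cm [ 0.16 -0.21  6.98] turn -0.3 clock 4.2667
```

View pics/a2.png

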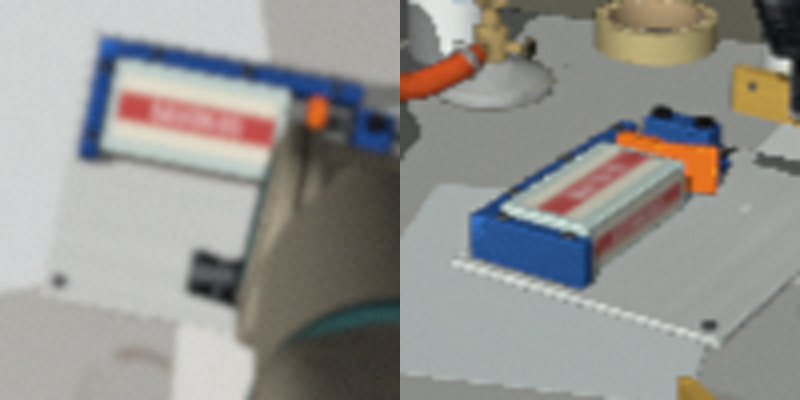

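Plate is held level in front of the gap (side view, upper right). Lower it just above the bed and check.

```bash
python3 -m inch '[[[0.15,-0.2,3.5,0],[0.15,-0.2,6,0],[0.15,-0.2,7,0],[0.15,-0.2,7,0],[0.15,-0.2,7,0]]]'
python3 - <<'E'
from h import *
t=get_image("top");s=get_image("side")
delta(*fix(-72,-7),15,np.degrees(np.load("f.npy")[2]))
crop(s,250,160,100,75,8,"pics/a3.png")
E
```

```text
clock: 4.68
eef_pos: [451.1, -77.7, 14.5]
tool_rot: [3.141, 0.003, -0.176]
force: [0.1, -0.1, -0.5]
width: 8.8
gripper_force: 58.8
shift cm [0.01 0.33 0.08] turn 0.1 clock 4.7833
```

View pics/a3.png

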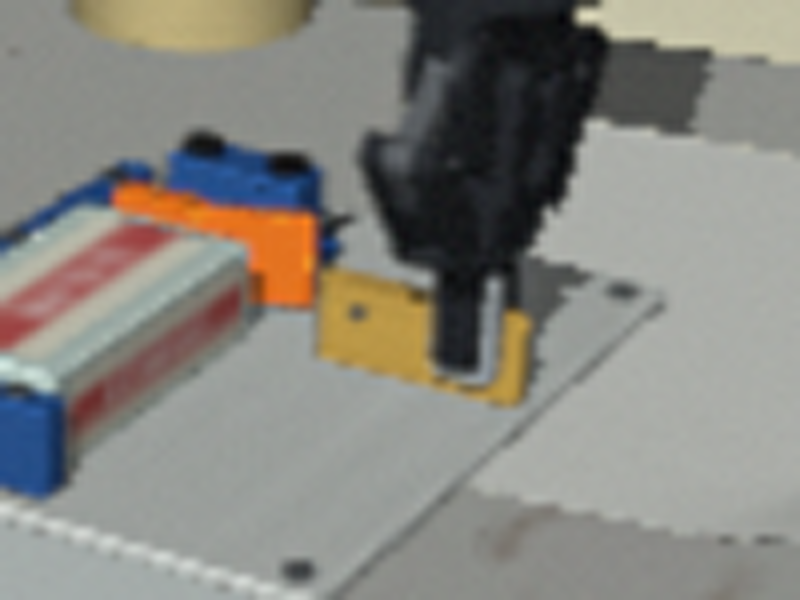

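The plate stands level just over the bed with its front end near the mouth. I'll let the arm settle and re-measure the offset.

```bash
python3 -m inch '[[[0,0.3,0,0],[0,0.3,0,0],[0,0.3,0,0],[0,0.3,0,0]]]'
python3 - <<'E'
from h import *
delta(*fix(-72,-7),15,np.degrees(np.load("f.npy")[2]))
# side view: plate top-edge near end, carton top right edge check
s=get_image("side")
print(proj("side",[[*fix(-14,-2),34],[*fix(-14,-2),6],[*fix(8,0),40],[*fix(8,0),6]]).round(1))
E
```

```text
clock: 5.12
eef_pos: [451.5, -83.1, 16.8]
tool_rot: [-3.141, -0.001, -0.179]
force: [0.6, -0.4, -1.1]
width: 8.5
gripper_force: 58.8
shift cm [-0.08 -0.15  0.18] turn -0.1 clock 5.1167
[[288.4 192.8]
 [288.  202.8]
 [280.5 189. ]
 [280.1 201.1]]
```

```bash
python3 -m inch '[[[0.5,-0.1,0.1,0],[1,-0.1,0.1,0],[1.5,-0.1,0.1,0],[2,-0.1,0.1,0],[2.3,-0.1,0.1,0],[2.5,-0.1,0.1,0],[2.5,-0.1,0.1,0]]]'
python3 - <<'E'
from h import *
delta(*fix(-47,-7),15,np.degrees(np.load("f.npy")[2]))
s=get_image("side");crop(s,250,160,100,75,8,"pics/a4.png")
E
```

```text
clock: 5.75
eef_pos: [476.6, -86.6, 15.3]
tool_rot: [3.141, -0.001, -0.178]
force: [0.9, -0.2, -1.1]
width: 8.4
gripper_force: 58.8
shift cm [-0.11 -0.04  0.03] turn -0.0 clock 5.75
```

View pics/a4.png

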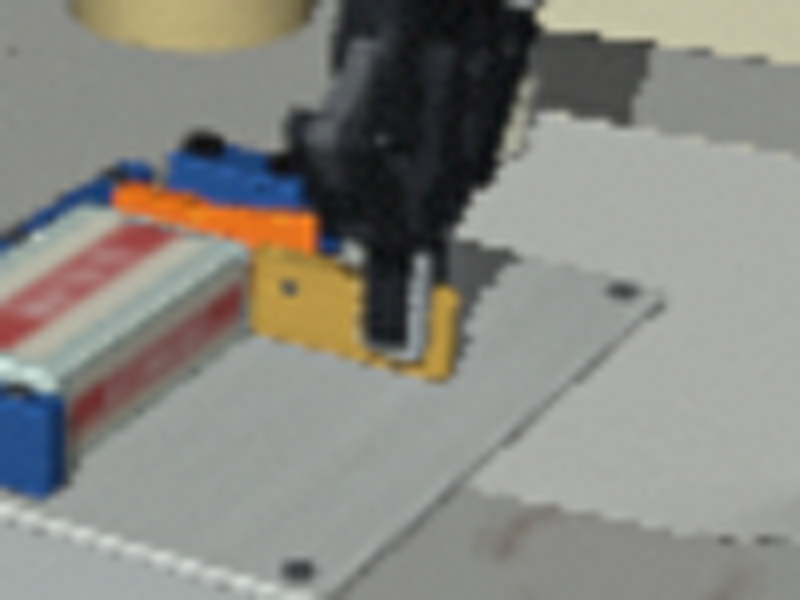

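The plate's front has passed in behind the carton's corner, with no force. I'll slide it on in the grip.

```bash
python3 -m inch '[[[0.4,0,0,0],[0.8,0,0,0],[1.2,0,0,0],[1.6,0,0,0],[1.8,0,0,0],[2,0,0,0],[2,0,0,0]]]' 
python3 -c "
from h import *
get_image('top');s=sensors.read_state();print(s['force'],s['torque']);delta(*fix(-27,-7),15,-10.2)"
python3 -m inch '[[[0,0,0,0],[0,0,0,0],[0,0,0,0],[0,0,0,0]]]' 2.2
python3 -c "
from h import *
delta(*fix(-27,-7),15,-10.2)"
```

```text
clock: 6.38
eef_pos: [496.2, -90.1, 15.3]
tool_rot: [3.141, -0.001, -0.178]
force: [0.8, -0.4, -0.5]
width: 8.8
gripper_force: 58.8
[ 0.78494312  0.57726125 -1.56117102] [0.01867765 0.01646232 0.0359352 ]
shift cm [-0.06 -0.04  0.03] turn -0.0 clock 6.4333
clock: 6.77
eef_pos: [495.6, -90.0, 15.4]
tool_rot: [-3.142, -0.0, -0.179]
force: [0.7, 0.5, 1.2]
width: 22.0
gripper_force: 0.0
shift cm [-0.04 -0.04  0.04] turn -0.0 clock 6.7667
```

```bash
python3 -m inch '[[[0,0,-3,0],[0,0,-6,0],[-4,0,-6,0],[-4.4,0,-6,0],[-4.4,0,-6,0]]]' 
python3 -m inch '[[[0,0,0,0],[0,0,3,0],[0,0,5,0],[0,0,5.9,0],[0,0,5.9,0],[0,0,5.9,0]]]' 0
python3 - <<'E'
from h import *
s=get_image("side");crop(s,250,160,100,75,8,"pics/a5.png")
delta(*fix(-65,-7),17,-10.2)
E
```

```text
clock: 7.18
eef_pos: [449.3, -81.3, 75.7]
tool_rot: [-3.141, 0.003, -0.179]
force: [0.3, 0.1, -0.3]
width: 21.8
gripper_force: 0.0
clock: 7.68
eef_pos: [452.8, -82.6, 15.7]
tool_rot: [3.141, 0.0, -0.179]
force: [-0.4, -0.1, -0.5]
width: 0.3
gripper_force: 0.0
shift cm [ 0.48 -0.06 -0.07] turn -0.0 clock 7.7333
```

View pics/a5.png

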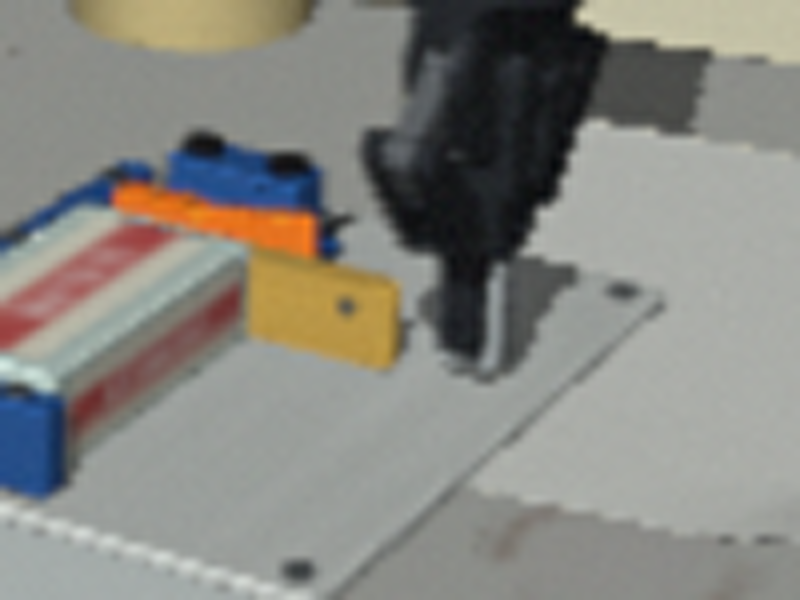

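Plate stands in the gap's mouth, rear end free, closed fingers behind it. Push.

```bash
python3 -m inch '[[[1,0,0,0],[1.7,0,0,0],[2.4,0,0,0],[3,0,0,0],[3.5,0,0,0],[4,0,0,0],[4.3,0,0,0],[4.5,0,0,0]]]'
python3 -m inch '[[[0.3,0,0,0],[0.5,0,0,0],[0.7,0,0,0],[0.7,0,0,0]]]'
python3 -c "
from h import *
get_image('top');delta(*fix(-13,-7),17,-10.2)"
```

```text
clock: 8.4
eef_pos: [497.0, -90.2, 16.3]
tool_rot: [3.142, -0.0, -0.178]
force: [-0.1, 0.3, 0.7]
width: -0.3
gripper_force: 0.2
clock: 8.73
eef_pos: [504.0, -91.5, 16.3]
tool_rot: [3.141, -0.001, -0.178]
force: [0.1, -0.1, -0.7]
width: -0.4
gripper_force: 0.0
shift cm [ 0.54 -0.05 -0.07] turn -0.0 clock 8.7833
```

```bash
python3 -m inch '[[[0.2,0,0,0],[0.3,0,0,0],[0.4,0,0,0],[0.4,0,0,0]]]'
python3 -m inch '[[[0.1,0,0,0],[0.2,0,0,0],[0.2,0,0,0]]]'
python3 - <<'E'
from h import *
s=get_image("side");crop(s,250,160,100,75,8,"pics/a6.png")
delta(*fix(-13,-7),17,-10.2)
E
```

```text
clock: 9.12
eef_pos: [507.7, -92.2, 16.3]
tool_rot: [3.142, -0.0, -0.178]
force: [0.3, -0.4, 0.1]
width: -0.1
gripper_force: 0.0
clock: 9.37
eef_pos: [508.0, -92.2, 16.1]
tool_rot: [-3.141, 0.003, -0.179]
force: [-3.6, 0.8, 1.8]
width: 0.0
gripper_force: 1.9
shift cm [ 0.1  -0.03 -0.09] turn -0.0 clock 9.4167
```

View pics/a6.png

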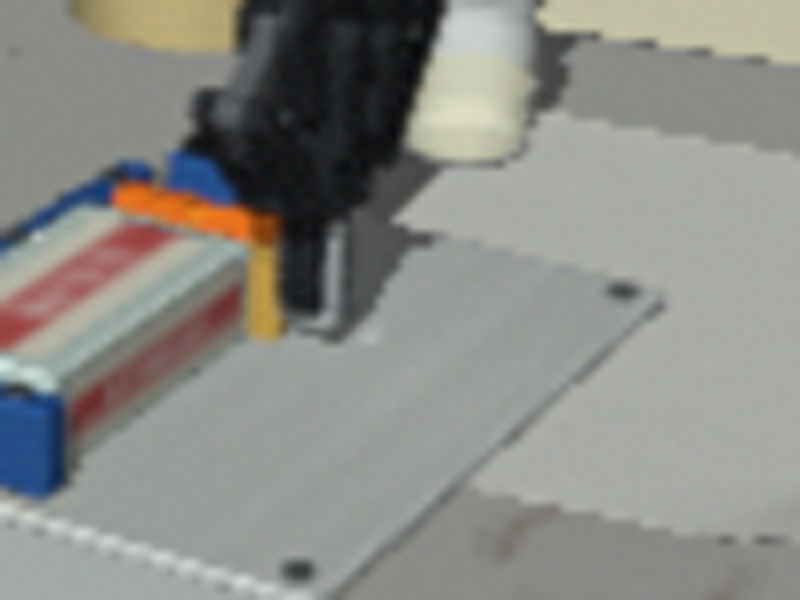

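Only about 10 mm of plate shows in front of the carton (crop x 248–285), which matches home. I'll press slightly to confirm the stop.

```bash
python3 -m inch '[[[0.1,0,0,0],[0.2,0,0,0],[0.2,0,0,0],[0.2,0,0,0]]]'
python3 -m inch '[[[-0.5,0,0,0],[-3,0,0,0],[-5,0,-4,0],[-5,0,-8,0],[-5,0,-10,0],[-5,0,-10,0]]]'  4
python3 - <<'E'
from h import *
a=np.radians(19.3);delta(549-22*np.cos(a),262-22*np.sin(a),110,19.3)
E
```

```text
clock: 9.75
eef_pos: [508.1, -92.0, 15.9]
tool_rot: [-3.14, 0.006, -0.179]
force: [-7.5, 1.0, 4.5]
width: -0.2
gripper_force: 3.8
clock: 10.25
eef_pos: [465.9, -85.2, 120.5]
tool_rot: [3.141, -0.011, -0.179]
force: [1.0, 0.2, 0.0]
width: 40.1
gripper_force: 0.0
shift cm [  0.09 -34.56   1.05] turn -29.5 clock 10.25
```

Stop is hard: first plate home. On to plate B.

```bash
python3 -m inch '[[[0.1,-34.6,0,-29.5],[0.1,-34.6,0,-29.5],[0.1,-34.6,0,-29.5],[0.1,-34.6,0,-29.5],[0.1,-34.6,0,-29.5],[0.1,-34.6,0,-29.5],[0.1,-34.6,0,-29.5],[0.1,-34.6,0,-29.5]]]'
python3 -m inch '[[[0,0,0,0],[0,0,0,0],[0,0,0,0]]]'
python3 - <<'E'
from h import *
a=np.radians(19.3);delta(549-22*np.cos(a),262-22*np.sin(a),8,19.3)
E
```

```text
clock: 10.92
eef_pos: [523.1, 246.7, 116.1]
tool_rot: [-3.141, -0.002, 0.337]
force: [1.3, -0.3, -0.5]
width: 40.3
gripper_force: 0.0
clock: 11.17
eef_pos: [522.5, 243.7, 115.9]
tool_rot: [3.141, -0.001, 0.337]
force: [0.0, 0.2, 0.0]
width: 39.8
gripper_force: 0.0
shift cm [ 0.9  -0.85 10.79] turn 0.0 clock 11.1667
```

```bash
python3 -m inch '[[[0.9,-0.85,3.5,0],[0.9,-0.85,6.5,0],[0.9,-0.85,9,0],[0.9,-0.85,10.4,0],[0.9,-0.85,10.8,0],[0.9,-0.85,10.8,0],[0.9,-0.85,10.8,0]]]'
python3 -c "
from h import *
delta(528.2,254.7,8,19.3)"
python3 -m inch '[[[0,0,0,0],[0,0,0,0],[0,0,0,0],[0,0,0,0],[0,0,0,0],[0,0,0,0]]]' 0.5
python3 -m inch '[[[0,0,-2,0],[0,0,-5,0],[0,0,-8,0],[0,0,-8,0],[0,0,-8,0]]]'
python3 -c "
from h import *
delta(*fix(-72,-19),90,-10.2)"
```

```text
clock: 11.75
eef_pos: [528.9, 253.7, 9.1]
tool_rot: [3.141, -0.001, 0.334]
force: [0.2, 0.2, 0.8]
width: 39.8
gripper_force: 0.0
shift cm [-0.03 -0.12  0.11] turn -0.1 clock 11.75
clock: 12.25
eef_pos: [528.9, 255.2, 9.7]
tool_rot: [-3.141, -0.002, 0.337]
force: [-1.2, -0.9, 6.0]
width: 8.4
gripper_force: 59.6
clock: 12.67
eef_pos: [529.1, 255.6, 90.2]
tool_rot: [-3.141, -0.004, 0.337]
force: [0.3, 0.8, -2.0]
width: 8.8
gripper_force: 58.7
shift cm [-1.911e+01  3.029e+01  2.000e-02] turn 29.5 clock 12.6667
```

```bash
python3 -m inch '[[[-19.1,30.3,0,29.5],[-19.1,30.3,0,29.5],[-19.1,30.3,0,29.5],[-19.1,30.3,0,29.5],[-19.1,30.3,0,29.5],[-19.1,30.3,0,29.5],[-19.1,30.3,0,29.5],[-19.1,30.3,0,29.5]]]'
python3 -m inch '[[[0,0,0,0],[0,0,0,0],[0,0,0,0],[0,0,0,0]]]'
python3 - <<'E'
from h import *
delta(*fix(-70,-19),17,-10.2)
E
```

```text
clock: 13.33
eef_pos: [451.6, -71.2, 87.4]
tool_rot: [3.141, 0.002, -0.177]
force: [1.2, -0.2, -0.8]
width: 8.5
gripper_force: 58.8
clock: 13.67
eef_pos: [453.1, -68.3, 87.7]
tool_rot: [-3.141, 0.001, -0.176]
force: [0.0, -0.2, -1.8]
width: 8.6
gripper_force: 58.9
shift cm [0.22 2.55 7.07] turn 0.1 clock 13.6667
```

```bash
python3 -m inch '[[[0.2,2.5,2,0],[0.2,2.5,4,0],[0.2,2.5,6,0],[0.2,2.5,6.9,0],[0.2,2.5,7,0],[0.2,2.5,7,0],[0.2,2.5,7,0],[0.2,2.5,7,0]]]'
python3 - <<'E'
from h import *
s=get_image("side");crop(s,250,160,100,75,8,"pics/b1.png")
delta(*fix(-70,-18.5),17,-10.2)
E
```

```text
clock: 14.33
eef_pos: [451.5, -94.3, 19.0]
tool_rot: [3.142, -0.001, -0.177]
force: [-0.2, -1.2, -0.8]
width: 8.4
gripper_force: 58.9
shift cm [-0.08 -0.11  0.2 ] turn 0.0 clock 14.3833
```

View pics/b1.png

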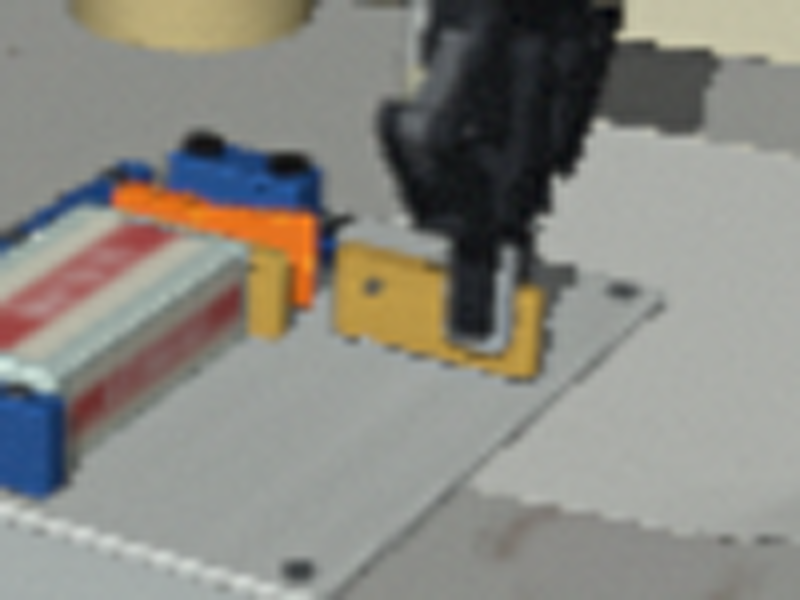

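The first plate is home beside the carton (its rear at crop 248–290). The second is held in line to its right. I'll slide it in, watching the force.

```bash
python3 -m inch '[[[0.3,-0.1,0.2,0],[0.7,-0.1,0.2,0],[1.1,-0.1,0.2,0],[1.5,-0.1,0.2,0],[1.8,-0.1,0.2,0],[2,-0.1,0.2,0],[2,-0.1,0.2,0]]]'
python3 -c "
from h import *
get_image('top');delta(*fix(-50,-18.5),16,-10.2)"
python3 -m inch '[[[0.3,0,0,0],[0.6,0,0,0],[0.9,0,0,0],[1.1,0,0,0],[1.1,0,0,0]]]'
python3 -c "
from h import *
get_image('top');s=sensors.read_state();print(s['force'],s['torque']);delta(*fix(-39,-18.5),16,-10.2)"
```

```text
clock: 14.97
eef_pos: [471.4, -97.7, 16.3]
tool_rot: [3.141, -0.001, -0.178]
force: [0.1, -0.6, 0.3]
width: 8.7
gripper_force: 58.9
shift cm [-0.03 -0.07  0.03] turn -0.0 clock 15.0167
clock: 15.43
eef_pos: [482.1, -99.3, 16.3]
tool_rot: [-3.141, -0.0, -0.178]
force: [-0.1, 0.2, -0.4]
width: 8.9
gripper_force: 58.9
[-0.02072947  0.33853241 -1.60571979] [ 0.06851953 -0.03768417 -0.01333305]
shift cm [-0.04 -0.06  0.03] turn -0.0 clock 15.4833
```

```bash
python3 -m inch '[[[0.2,0,0,0],[0.4,0,0,0],[0.6,0,0,0],[0.6,0,0,0]]]'
python3 -m inch '[[[0,0,0,0],[0,0,0,0],[0,0,0,0],[0,0,0,0]]]' 2.2
python3 -m inch '[[[0,0,-3,0],[0,0,-6,0],[-4,0,-6,0],[-4,0,-6,0],[-4,0,-6,0]]]' 
python3 -m inch '[[[0,0,0,0],[0,0,3,0],[0,0,5,0],[0,0,5.9,0],[0,0,5.9,0],[0,0,5.9,0]]]' 0
python3 -c "
from h import *
get_image('top');delta(*fix(-60,-18),16.5,-10.2)"
```

```text
clock: 15.82
eef_pos: [486.8, -98.9, 16.0]
tool_rot: [-3.139, 0.002, -0.177]
force: [-1.2, 5.1, -1.5]
width: 8.5
gripper_force: 59.0
clock: 16.15
eef_pos: [488.1, -101.6, 16.6]
tool_rot: [3.14, -0.002, -0.18]
force: [0.1, -0.1, 0.6]
width: 22.0
gripper_force: 0.0
clock: 16.57
eef_pos: [445.9, -93.2, 76.8]
tool_rot: [-3.141, 0.002, -0.18]
force: [0.1, -0.0, -0.3]
width: 22.0
gripper_force: 0.0
clock: 17.07
eef_pos: [448.7, -93.9, 16.8]
tool_rot: [3.141, 0.0, -0.179]
force: [-0.6, -0.4, 0.5]
width: -0.3
gripper_force: 0.0
shift cm [ 1.19 -0.16  0.08] turn -0.0 clock 17.1167
```

```bash
python3 -m inch '[[[0.5,-0.15,0,0],[1,-0.15,0,0],[1.4,-0.15,0,0],[1.8,-0.15,0,0],[2.1,-0.15,0,0],[2.4,-0.15,0,0],[2.6,-0.15,0,0]]]'
python3 -m inch '[[[0.2,0,0,0],[0.4,0,0,0],[0.6,0,0,0],[0.8,0,0,0],[1,0,0,0],[1,0,0,0]]]'
python3 - <<'E'
from h import *
s=get_image("side");delta(*fix(-14,-17),16.5,-10.2)
for c in blobs(s,(14,120,70),(30,255,255),15):
    x,y,w,h=cv2.boundingRect(c)
    if 260<x<330 and 160<y<230: print(x,y,w,h)
E
```

```text
clock: 17.7
eef_pos: [471.5, -95.8, 17.1]
tool_rot: [-3.14, 0.005, -0.178]
force: [-6.1, 0.5, 3.8]
width: 0.2
gripper_force: 3.2
clock: 18.2
eef_pos: [483.1, -97.9, 17.1]
tool_rot: [-3.141, 0.002, -0.178]
force: [-2.7, 0.9, -0.7]
width: 0.2
gripper_force: 1.9
shift cm [ 2.35 -0.04  0.06] turn -0.0 clock 18.25
270 187 25 16
```

```bash
python3 -m inch '[[[0.2,0,0,0],[0.4,0,0,0],[0.6,0,0,0],[0.8,0,0,0],[1,0,0,0],[1,0,0,0]]]'
python3 -m inch '[[[0.2,0,0,0],[0.4,0,0,0],[0.6,0,0,0],[0.8,0,0,0],[0.9,0,0,0],[0.9,0,0,0]]]'
python3 -c "
from h import *
get_image('top');print(sensors.read_state()['force']);delta(*fix(-14,-17),16.5,-10.2)"
```

```text
clock: 18.75
eef_pos: [494.5, -100.0, 17.4]
tool_rot: [-3.141, -0.001, -0.178]
force: [-2.5, 1.2, 1.2]
width: -0.2
gripper_force: 1.2
clock: 19.25
eef_pos: [503.2, -102.0, 17.4]
tool_rot: [3.141, -0.001, -0.178]
force: [-1.4, 0.4, -0.6]
width: 0.1
gripper_force: 0.9
[-1.23431005  1.2759342  -0.38165112]
shift cm [ 0.3 -0.1  0.1] turn -0.0 clock 19.3
```

```bash
python3 -m inch '[[[0.1,0,0,0],[0.2,0,0,0],[0.3,0,0,0],[0.4,0,0,0],[0.4,0,0,0]]]'
python3 -m inch '[[[0.1,0,0,0],[0.2,0,0,0],[0.3,0,0,0],[0.3,0,0,0],[0.3,0,0,0]]]'
python3 -c "
from h import *
get_image('top');print(sensors.read_state()['force']);delta(*fix(-14,-17),16.5,-10.2)"
```

```text
clock: 19.72
eef_pos: [506.1, -102.6, 17.3]
tool_rot: [3.141, 0.0, -0.179]
force: [-4.0, 0.4, 1.7]
width: -0.3
gripper_force: 2.0
clock: 20.13
eef_pos: [506.3, -102.3, 16.9]
tool_rot: [-3.141, 0.005, -0.179]
force: [-7.9, 1.0, 3.4]
width: 0.1
gripper_force: 4.3
[-7.92488285  1.343047    2.86313153]
shift cm [-0.01 -0.07  0.04] turn -0.0 clock 20.1833
```

Hard stop at the same depth as the first plate. I'll retreat clear and measure the pad's shift against the first picture.

```bash
python3 -m inch '[[[-0.5,0,0,0],[-3,0,0,0],[-5,0,-3,0],[-5,0,-7,0],[-5,0,-11,0],[-5,0,-15,0],[-5,0,-15,0]]]'
python3 -m inch '[[[0,-8,-4,0],[0,-12,-4,0],[0,-16,-4,0],[0,-20,-4,0],[0,-24,-4,0],[0,-28,-4,0],[0,-32,-4,0],[0,-32,-4,0]]]'
python3 - <<'E'
from h import *
O=fix(0,0);a=np.load("f.npy")[2];R=np.array([[np.cos(a),-np.sin(a)],[np.sin(a),np.cos(a)]])
t1=get_image("top");cv2.imwrite("pics/end.png",t1)
print(sensors.read_state()["force"])
def m(im,lo,hi,z,nm):
    im=im.copy();k=np.zeros_like(im);k[180:262,262:375]=im[180:262,262:375]
    for c in blobs(k,lo,hi,8):
        W=(onz("top",c.reshape(-1,2),z)[:,:2]-O)@R
        print(nm,cv2.contourArea(c),"mean",W.mean(0).round(1),"x",W[:,0].min().round(),W[:,0].max().round(),"y",W[:,1].min().round(),W[:,1].max().round())
for n,im in(("0",cv2.imread("pics/top0.png")),("1",t1)):
    m(im,(5,190,120),(14,255,255),40,"orange"+n);m(im,(15,110,60),(30,255,255),34,"brass"+n)
    m(im,(170,100,80),(180,255,255),40,"label"+n)
E
```

```text
clock: 20.77
eef_pos: [465.8, -96.5, 173.8]
tool_rot: [3.141, -0.016, -0.179]
force: [0.7, -0.5, -0.3]
width: -0.5
gripper_force: 0.0
clock: 21.43
eef_pos: [518.6, 225.3, 207.9]
tool_rot: [-3.138, -0.004, -0.176]
force: [1.1, 0.4, -0.7]
width: -0.3
gripper_force: 0.0
[ 3.29729537  7.34274265 -0.09362313]
orange0 43.5 mean [ 33.3 -20.6] x 2.0 64.0 y -29.0 -14.0
orange1 26.0 mean [ 34.5 -23.6] x 5.0 63.0 y -31.0 -17.0
brass1 148.0 mean [32.7 -8.6] x -2.0 67.0 y -18.0 2.0
```

```bash
python3 -m inch '[[[0,0,0,0],[0,0,0,0],[0,0,0,0]]]'
python3 - <<'E'
from h import *
im=get_image("side");o=cv2.imread("pics/side0.png");t=get_image("top");t0=cv2.imread("pics/top0.png")
for n,i in(("0",o),("1",im)):
    for c in blobs(i,(5,190,120),(14,255,255),15):
        x,y,w,h=cv2.boundingRect(c)
        if 230<x<320 and 150<y<230: print("orange side",n,x,y,w,h)
O=fix(0,0);a=np.load("f.npy")[2]
print("pad shift +1mm in side px",(proj("side",[[*fix(0,-30),30]])-proj("side",[[*fix(0,-29),30]])).round(2))
for n,i in(("0",t0),("1",t)):   # carton cream/white + label columns in fixture profile at x=50, z=40
    prof=[i[int(round(v)),int(round(u))] for u,v in proj("top",[[*fix(50,y),40] for y in (-30,-27,-24,-21,-18,-15,-12,-9,-6,-3,0,3,110,113,116,119)])]
    print(n,[tuple(int(q) for q in p) for p in prof])
    for c in blobs(i,(0,120,60),(10,255,200),40)+blobs(i,(170,90,60),(180,255,255),40):
        x,y,w,h=cv2.boundingRect(c)
        if 170<y<300: print("red",x,y,w,h)
E
```

```text
clock: 21.73
eef_pos: [517.7, 219.6, 207.7]
tool_rot: [-3.142, -0.002, -0.18]
force: [-0.5, 0.9, 0.5]
width: 0.0
gripper_force: 0.0
orange side 0 265 183 24 15
orange side 1 266 184 24 13
pad shift +1mm in side px [[ 0.18 -0.13]]
0 [(45, 45, 43), (36, 53, 101), (33, 76, 159), (30, 91, 201), (32, 99, 210), (39, 91, 188), (65, 89, 143), (89, 97, 111), (104, 104, 105), (118, 121, 118), (142, 146, 138), (169, 176, 168), (178, 188, 192), (172, 179, 172), (119, 97, 81), (116, 66, 38)]
red 175 246 20 19
red 330 199 7 27
1 [(45, 50, 63), (29, 65, 135), (23, 67, 143), (20, 64, 140), (28, 72, 126), (36, 81, 117), (34, 83, 114), (36, 86, 115), (43, 97, 125), (51, 96, 124), (78, 107, 120), (120, 135, 136), (191, 204, 212), (187, 196, 197), (163, 145, 129), (145, 100, 74)]
red 175 246 20 19
```

```bash
python3 -c "
from cell import order
print(order.finish_job())"
```

```text
the job is handed in; nothing more can be done
None
```

The job is handed in: two plates were pushed hard against the back stop, and the pad measured about 3 mm back. The two spare plates, the carton and the bystanders were left in their places, with no verdict returned.

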